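Open the wide roll-top wheel chest

TASK

Two wooden roll-top chests stand on the toy bench. Raise the slatted shutter of the wider chest by its knob, up and back along its curved side tracks, until it is fully open and stays open by itself; leave the narrower chest shut, and let go.

Things in the scene. Friction and masses are not known exactly. Their poses are not given: they have to be found in the camera images.
- wide_chest: Wider of two half-round wooden roll-top chests, fixed: 280 wide (y), 286 deep (x), 218 mm high. Origin: centre of its underside on the bench; x runs from the front (knob side, facing the robot) to the rear, z up. The tracks are arcs about a level line along y, 75 mm above the origin: slats' outer face 130 mm from it, cheeks (14 mm thick) 143 mm. Front board 122 mm high.
- wide_knob (a point): Centre of the 32 mm wooden ball knob, mid-width on the dark bottom rail of the wide shutter, 38 mm outside the slats on a 14 mm thick stem. It moves with the shutter: at joint value q it lies in the chest's frame at x = -0.168 cos(0.5585 + q), y = 0, z = 0.075 + 0.168 sin(0.5585 + q) m (0.164 high when shut, 0.228 when open).
- wide_shutter (a joint): Turn of the wide chest's shutter about the tracks' centre line, rad: 0 shut (its start), 1.43 fully open at a stop. It is bottom-heavy (about 0.6 kg): raising it takes about 3 N at the knob at first; let go below about 0.6 it slides shut again, beyond about 0.9 it rolls on to the open stop and stays.
- narrow_shutter (a joint): The same for the narrower chest: 180 mm wide, otherwise alike, with the same knob, standing about 0.3 to 0.4 m to the left or right of the wide one. It starts shut (0) and is to stay shut.

How it is judged:
By the outcome, as a careful person would: the job done as asked, in the order asked, and still so for the second after the job is handed in, with the robot touching nothing.
It also fails if it takes over 35 s, if anything falls off the work surface, if the arm or the gripper's body presses on something with over 40 N, if the wrist force passes 120 N, or if a joint passes its speed limit or range.

ROBOT

A 6-joint arm with a two-finger parallel gripper is mounted at the origin on the work surface. World frame = base frame: x ahead of the robot, y to its left, z up, the work surface at z = 0. Lengths are in m, angles in rad, forces in N, time in s.
With the tool pointing down it reaches from about 0.35 to 0.775 m from the base axis. Payload 5.5 kg.
Tool frame: the origin (TCP) lies between the finger pads; the fingertips stand 22 mm ahead of it and the grasp point (between the pads) lies 3 mm ahead of it (env.finger_overhang is the distance from the TCP to the fingertips, in m); y points along the fingers, x is the direction in which the jaws open and shut, and the axes are right-handed (so a half turn about y gives the same grasp; the last joint's range is limited). The gripper opens to 85 mm and grips with 20 to 120 N. Pads are 22 mm wide; open, the fingers measure 114 mm over their backs; the gripper's body (76 mm by 85 mm) begins 54 mm behind the grasp point. The pads swing forward as they close: fully open they stand 13 mm farther back than shut.
Start: joints at [-1.453, 0.313, 0.046, 1.304, 0, 1.431], TCP at [0.147, -0.556, 0.253] pointing down, gripper open.
Joint ranges: [-2.76, 2.76], [-0.86, 1.69], [-1.03, 1.26], [-2.2, 2.34], [-1.47, 1.5], [-3.14, 3.14]. Speed limits (rad/s): [2.57, 2.57, 3.14, 3.14, 3.14, 3.14].

INTERFACE

Orientations are given as a unit quaternion [w, x, y, z].
In Python, from workcell import monitor, cams, job, env gives the robot as it stands.
- The arm moves only by the tool drive_tool, never from a script. Its argument "plan" is text: rows parted by semicolons, each of 7 numbers parted by spaces: the opening, from -1 (shut) to 1 (fully open), then the shift along the tool's x, y, z in mm, then the turn, a rotation vector about the tool's x, y, z in degrees. In form: gripper x y z rx ry rz; .... A call has 1 to 8 rows; each row shifts and turns the pose as measured when the row begins, along the tool's axes as they then stand; what a row does not reach is not made up. A row lasts 1/8 s, in which the tool goes at most 62.5 mm and 10.7 degrees, less where a joint would pass 70% of its speed; a pose out of reach is approached as far as the arm can. A call is refused whole if a number of a shift passes 62.5 or a number of a turn 10.7, either way. A call with a gripper value outside its range is refused whole. The fingers move at their own pace and stop on an object; "grip_force" is the grip in N (left out, the last holds). Time passes only in rows, so rows that do not move let the fingers close. It gives the time, the measured TCP pose, the force and the opening at its end, in the units of the state.
- monitor.get_state(): the state, without advancing time (a new reading comes with each control period).
- cams.read_camera(name): name is "side" or "top" or "wrist"; returns (picture, depth): 400x640x3 uint8, red, green, blue; 400x640 float32, m along the optical axis (not along the pixel's ray), 0 where there is no reading.
- cams.calibration(name): a dict with "fx", "fy", "cx", "cy" (pixels), "D" ([k1, k2, p1, p2, k3] as OpenCV has them; the pictures are not rectified), "R" (3x3) and "t" (3): a world point X has camera coordinates R X + t. Camera axes: x right, y down, z forward; pixel columns grow to the right and rows downward; lengths in m; the calibration is good to about 2 mm. A picture is of the moment at which its call begins: read the wrist's pose just before it. calibration takes no time and is no camera call; for the wrist camera it gives the pose at the moment of the call.
- job.hand_in(): hands the job in, once; it reports no verdict.
The state is a dict: "clock": time; "joint_pos": joint angles; "qvel": joint speeds; "tau": joint torques, N m; "tcp_pos": TCP position; "orientation": TCP orientation; "wrist_force": force on the tool from outside, world axes, zero at the start; "ft_torque": the same for the moment, N m; "finger_gap": finger opening in m.
Only numpy, scipy, OpenCV 4.12 (cv2) and the standard library are available. Lean on these libraries where they do the work, as an engineer would, in place of code of your own. Each camera call takes 0.05 s, during which the arm holds its last target.

## Working session

There is one attempt and no reset: what is moved stays moved. The work goes in short steps, Python scripts to look and compute and a tool call to move; the robot and the scene stay as the last step left them, time stands still between calls to the robot, and variables do not carry over. Pictures are saved under pics/ and viewed, and the job is handed in when it is done.

Besides the shell and the picture viewer there is one more tool, called after ">>>" in YAML: its name, and indented under it one key for each argument. drive_tool: Moves the arm, as the interface text tells. Its arguments: {"type":"object","properties":{"plan":{"type":"string"},"grip_force":{"type":"number"}},"required":["plan"]}

```bash
mkdir -p pics; ls; python3 - <<'E'
from workcell import monitor, cams, job, env
import cv2,numpy as np
print(monitor.get_state())
for n in ("side","top"):
    p,d=cams.read_camera(n); cv2.imwrite(f"pics/{n}0.png",p[:,:,::-1]); np.save(f"pics/{n}0d.npy",d)
    print(n,cams.calibration(n))
E
```

```text
pics
{'clock': 0.0, 'joint_pos': array([-1.45260616e+00,  3.13991786e-01,  4.49672733e-02,  1.30359297e+00,
       -1.45248365e-06,  1.43119077e+00]), 'qvel': array([ 0.00099782, -0.00073706,  0.00042005, -0.00011114,  0.0007064 ,
        0.00012801]), 'tau': array([-4.55573272e-04, -4.80627573e+01,  2.98532653e+01,  1.94623950e-02,
       -1.59985361e-04,  4.36499477e-06]), 'tcp_pos': array([ 0.14652686, -0.55552671,  0.25240895]), 'orientation': array([ 0.56058224, -0.55966269,  0.43203204, -0.43113054]), 'wrist_force': array([ 0.81979413, -0.45070446,  0.55116113]), 'ft_torque': array([-0.00338354,  0.03561649,  0.04383641]), 'finger_gap': 0.08503945838759373}
side {'fx': 498.25981949657415, 'fy': 498.25981949657415, 'cx': 311.3557753006834, 'cy': 206.9834368306407, 'D': array([-0.13859038,  0.        ,  0.        ,  0.        ,  0.        ]), 'R': array([[ 0.99345017, -0.11391378,  0.0089667 ],
       [-0.10590097, -0.94735474, -0.30216548],
       [ 0.04291546,  0.29923677, -0.95321331]]), 't': array([-0.49805667,  0.08366187,  1.11123002])}
top {'fx': 494.81034152689, 'fy': 494.81034152689, 'cx': 326.3516951235549, 'cy': 208.00250984839366, 'D': array([-0.08528487,  0.        ,  0.        ,  0.        ,  0.        ]), 'R': array([[-0.0246486 , -0.9995321 , -0.01811156],
       [-0.98356554,  0.02748833, -0.17844667],
       [ 0.17886103,  0.01341545, -0.98378288]]), 't': array([-0.00327588,  0.53201329,  0.87117041])}
```

View pics/side0.png

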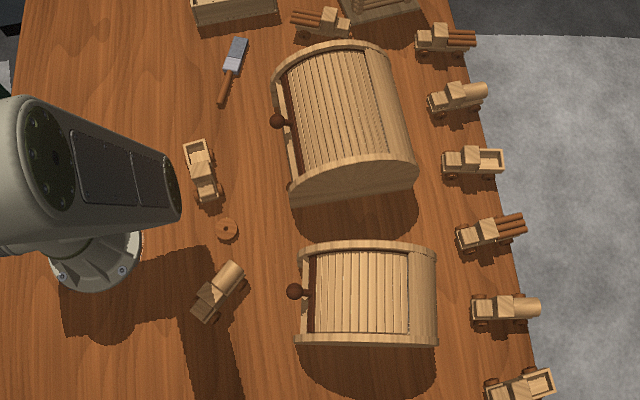

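View pics/top0.png

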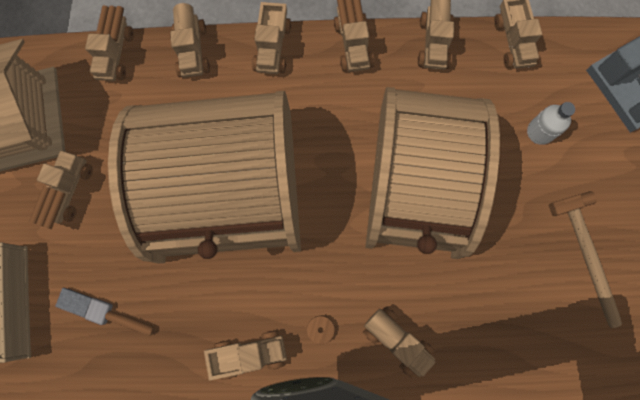

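```bash
cat > h.py <<'E'
import numpy as np,cv2
from scipy.optimize import least_squares
def pts(cal,d,uv):
    uv=np.asarray(uv,float); K=np.array([[cal['fx'],0,cal['cx']],[0,cal['fy'],cal['cy']],[0,0,1]])
    n=cv2.undistortPoints(uv.reshape(-1,1,2),K,np.array(cal['D'])).reshape(-1,2)
    z=np.array([d[int(round(v)),int(round(u))] for u,v in uv]) if not np.isscalar(d) else np.full(len(uv),d)
    c=np.c_[n*z[:,None],z]; return (c-cal['t'])@cal['R']
def proj(cal,X):
    K=np.array([[cal['fx'],0,cal['cx']],[0,cal['fy'],cal['cy']],[0,0,1]])
    return cv2.projectPoints(np.asarray(X,float).reshape(-1,3),cv2.Rodrigues(cal['R'])[0],cal['t'],K,np.array(cal['D']))[0].reshape(-1,2)
E
python3 - <<'E'
from h import *
from workcell import cams
for name,poly in (("top",[(130,155),(272,130),(278,215),(140,235)]),("side",[(298,80),(360,58),(388,150),(312,160)])):
    cal=cams.calibration(name); d=np.load(f"pics/{name}0d.npy")
    m=np.zeros(d.shape,np.uint8); cv2.fillPoly(m,[np.array(poly)],1); m&=(d>0)
    v,u=np.nonzero(m); P=pts(cal,d,np.c_[u,v]); 
    f=lambda p:np.hypot(np.cos(p[1])*P[:,0]+np.sin(p[1])*P[:,1]-p[0],P[:,2]-.075)-.130
    r=least_squares(f,[.6,0],loss='soft_l1',f_scale=.002); print(name,r.x,np.degrees(r.x[1]),np.std(r.fun),np.median(f(r.x)))
for name,(u,v) in (("top",(208,248)),("side",(277,121))):
    cal=cams.calibration(name); d=np.load(f"pics/{name}0d.npy")
    uv=[(u+i,v+j) for i in range(-3,4) for j in range(-3,4)]
    P=np.median(pts(cal,d,uv),0); C=-cal['R'].T@cal['t']; r=(P-C)/np.linalg.norm(P-C); print(name,"knob",P+r*.015)
E
```

```text
top [0.60478358 0.05812661] 3.330409159096553 0.0018759632768991321 -0.0009001034836994964
side [0.60151823 0.06326532] 3.624835672461902 0.0017169428290169523 -0.0010629465181808129
top knob [0.4505751  0.17349646 0.16325509]
side knob [0.44820265 0.17377746 0.16362946]
```

```bash
cat >> h.py <<'E'
from scipy.spatial.transform import Rotation as Ro
def pose(s):
    q=s['orientation']; return np.array(s['tcp_pos']),Ro.from_quat([q[1],q[2],q[3],q[0]])
YAW=.061
def target(sign=1,tilt=0):
    # tool z down, x along sign*chest y
    cy=np.array([-np.sin(YAW),np.cos(YAW),0])*sign; z=np.array([0,0,-1.]); return Ro.from_matrix(np.c_[cy,np.cross(z,cy),z])
def rel(p,R,p2,R2):
    return R.inv().apply(np.asarray(p2)-p)*1000,(R.inv()*R2).as_rotvec(degrees=True)
E
python3 - <<'E'
from h import *
from workcell import monitor
s=monitor.get_state(); p,R=pose(s); print(R.as_matrix().round(3))
for sg in(1,-1): print(sg,rel(p,R,[.45,.1735,.3],target(sg)))
a0=np.arctan2(p[1],p[0]);r0=np.hypot(*p[:2]);a1=np.arctan2(.1735,.45)
# arc rows
N=18
for sg in (1,-1):
  R2=target(sg); rv=(R2*R.inv()).as_rotvec()
  print(np.degrees(rv))
  for k in range(N):
    def w(t):
        a=a0+(a1-a0)*t; r=r0+(.482-r0)*min(1,1.5*t); return np.array([r*np.cos(a),r*np.sin(a),.252+.088*min(1,t*4)]),Ro.from_rotvec(rv*t)*R
    q,A=w(k/N);q2,B=w((k+1)/N); t,w_=rel(q,A,q2,B); print(t.round(1),w_.round(2))
E
```

```text
[[ 0.255 -0.     0.967]
 [-0.967  0.002  0.255]
 [-0.002 -1.     0.   ]]
1 (array([-627.68364656,  -46.36528656,  479.31905583]), array([ -12.08627724, -121.39679979, -121.39021646]))
-1 (array([-627.68364656,  -46.36528656,  479.31905583]), array([-89.68627214,   8.92917401,   8.77801345]))
[-120.4342053   -19.46441087  121.39021646]
[-10.2 -19.5  52.9] [-0.67 -6.74 -6.74]
[ -6.5 -21.4  52. ] [-0.67 -6.74 -6.74]
[ -2.6 -23.3  50.8] [-0.67 -6.74 -6.74]
[  1.5 -25.2  49.2] [-0.67 -6.74 -6.74]
[  1.6 -18.3  48.5] [-0.67 -6.74 -6.74]
[  0.3 -12.3  48.7] [-0.67 -6.74 -6.74]
[  3.5 -15.   47.1] [-0.67 -6.74 -6.74]
[  7.  -17.5  45.1] [-0.67 -6.74 -6.74]
[ 10.8 -19.7  42.6] [-0.67 -6.74 -6.74]
[ 14.6 -21.5  39.6] [-0.67 -6.74 -6.74]
[ 18.4 -23.   36.2] [-0.67 -6.74 -6.74]
[ 22.1 -24.   32.4] [-0.67 -6.74 -6.74]
[ 29.5 -18.1  28.7] [-0.67 -6.74 -6.74]
[ 32.8 -18.4  24.7] [-0.67 -6.74 -6.74]
[ 35.8 -18.4  20.2] [-0.67 -6.74 -6.74]
[ 38.3 -18.   15.4] [-0.67 -6.74 -6.74]
[ 40.2 -17.4  10.3] [-0.67 -6.74 -6.74]
[ 41.5 -16.6   5.2] [-0.67 -6.74 -6.74]
[-14.38003682  88.97512068  -8.77801345]
[-10.2 -19.5  52.9] [-4.98  0.5   0.49]
[-15.6 -23.7  49. ] [-4.98  0.5   0.49]
[-20.7 -27.3  44.2] [-4.98  0.5   0.49]
[-25.5 -30.   38.8] [-4.98  0.5   0.49]
[-29.6 -22.6  36.2] [-4.98  0.5   0.49]
[-33.1 -15.   34.8] [-4.98  0.5   0.49]
[-36.4 -15.6  29.8] [-4.98  0.5   0.49]
[-39.2 -15.4  24.7] [-4.98  0.5   0.49]
[-41.5 -14.3  19.7] [-4.98  0.5   0.49]
[-43.2 -12.4  15. ] [-4.98  0.5   0.49]
[-44.4  -9.9  10.7] [-4.98  0.5   0.49]
[-45.   -6.7   6.8] [-4.98  0.5   0.49]
[-43.4  -9.6   7.3] [-4.98  0.5   0.49]
[-44.4  -6.    4.4] [-4.98  0.5   0.49]
[-44.9  -2.1   2.1] [-4.98  0.5   0.49]
[-44.9   2.2   0.4] [-4.98  0.5   0.49]
[-44.5   6.7  -0.5] [-4.98  0.5   0.49]
[-43.6  11.2  -0.6] [-4.98  0.5   0.49]
```

```bash
cat >> h.py <<'E'
def target(sign=1):
    cy=np.array([-np.sin(YAW),np.cos(YAW),0])*sign; y=np.array([0,0,-1.]); return Ro.from_matrix(np.c_[cy,y,np.cross(cy,y)])
def plan(p,R,p2,N,lift,rot=True,R2=None):
    R2=target() if R2 is None else R2
    a0=np.arctan2(p[1],p[0]);r0=np.hypot(*p[:2]);a1=np.arctan2(p2[1],p2[0]);r1=np.hypot(*p2[:2])
    y0=(R.as_matrix()[:,2]);y1=R2.as_matrix()[:,2]
    dy=(np.arctan2(y1[1],y1[0])-np.arctan2(y0[1],y0[0])); 
    if dy<-.3: dy+=2*np.pi
    def w(t):
        a=a0+(a1-a0)*t; r=r0+(r1-r0)*t; return np.array([r*np.cos(a),r*np.sin(a),p[2]+(p2[2]-p[2])*min(1,t*lift)]),Ro.from_rotvec([0,0,dy*t])*R
    for k in range(N):
        q,A=w(k/N);q2,B=w((k+1)/N); t,w_=rel(q,A,q2,B); print(t.round(),w_.round(1),q2.round(3))
E
python3 - <<'E'
from h import *
from workcell import monitor
p,R=pose(monitor.get_state()); plan(p,R,np.array([.45,.1735,.34]),20,4)
E
```

```text
[ -7. -17.  48.] [-0.  -8.4  0. ] [ 0.191 -0.537  0.27 ]
[ -4. -17.  48.] [-0.  -8.4  0. ] [ 0.234 -0.515  0.287]
[ -1. -17.  48.] [-0.  -8.4  0. ] [ 0.274 -0.489  0.305]
[  2. -17.  47.] [-0.  -8.4  0. ] [ 0.311 -0.461  0.322]
[  5. -18.  46.] [-0.  -8.4  0. ] [ 0.346 -0.429  0.34 ]
[ 8. -0. 46.] [-0.  -8.4  0. ] [ 0.378 -0.396  0.34 ]
[11. -0. 45.] [-0.  -8.4  0. ] [ 0.406 -0.359  0.34 ]
[13. -0. 44.] [-0.  -8.4  0. ] [ 0.431 -0.321  0.34 ]
[16. -0. 42.] [-0.  -8.4  0. ] [ 0.453 -0.282  0.34 ]
[18. -0. 41.] [-0.  -8.4  0. ] [ 0.471 -0.24   0.34 ]
[21. -0. 39.] [-0.  -8.4  0. ] [ 0.485 -0.198  0.34 ]
[23. -0. 38.] [-0.  -8.4  0. ] [ 0.495 -0.156  0.34 ]
[25. -0. 36.] [-0.  -8.4  0. ] [ 0.502 -0.112  0.34 ]
[27. -0. 34.] [-0.  -8.4  0. ] [ 0.505 -0.069  0.34 ]
[29. -0. 32.] [-0.  -8.4  0. ] [ 0.505 -0.026  0.34 ]
[30. -0. 30.] [-0.  -8.4  0. ] [0.5   0.016 0.34 ]
[32. -0. 28.] [-0.  -8.4  0. ] [0.493 0.057 0.34 ]
[33. -0. 25.] [-0.  -8.4  0. ] [0.482 0.098 0.34 ]
[34. -0. 23.] [-0.  -8.4  0. ] [0.467 0.136 0.34 ]
[35. -0. 21.] [-0.  -8.4  0. ] [0.45  0.173 0.34 ]
```

>>> drive_tool:
  plan: "1 -7 -20 48 0 -8.4 0; 1 -4 -20 48 0 -8.4 0; 1 -1 -20 48 0 -8.4 0; 1 2 -20 47 0 -8.4 0; 1 5 -20 46 0 -8.4 0; 1 8 0 46 0 -8.4 0; 1 11 0 45 0 -8.4 0; 1 13 0 44 0 -8.4 0"
  grip_force: 25

```text
clock: 1.1
tcp_pos: [0.4339, -0.3114, 0.3516]
orientation: [0.709, -0.703, 0.04, -0.038]
wrist_force: [-0.0, 0.9, 0.3]
finger_gap: 0.0855
```

```bash
python3 - <<'E'
from h import *
from workcell import monitor
s=monitor.get_state();p,R=pose(s); print(s['clock'],s['joint_pos'],p,R.as_matrix().round(3)); plan(p,R,np.array([.45,.1735,.34]),16,4)
E
```

```text
1.1 [-0.77543464  0.23205571  0.17567234  1.52256372  0.0050415   0.90478752] [ 0.43390522 -0.31135328  0.35155429] [[ 0.994 -0.002  0.109]
 [-0.109  0.009  0.994]
 [-0.003 -1.     0.009]]
[12.  3. 31.] [-0.  -6.2  0.1] [ 0.45  -0.282  0.349]
[14.  3. 30.] [-0.  -6.2  0.1] [ 0.463 -0.252  0.346]
[15.  3. 29.] [-0.  -6.2  0.1] [ 0.475 -0.222  0.343]
[16.  3. 28.] [-0.  -6.2  0.1] [ 0.485 -0.191  0.34 ]
[17.  0. 27.] [-0.  -6.2  0.1] [ 0.493 -0.159  0.34 ]
[19.  0. 26.] [-0.  -6.2  0.1] [ 0.499 -0.128  0.34 ]
[20.  0. 25.] [-0.  -6.2  0.1] [ 0.502 -0.096  0.34 ]
[21.  0. 24.] [-0.  -6.2  0.1] [ 0.504 -0.064  0.34 ]
[22.  0. 23.] [-0.  -6.2  0.1] [ 0.504 -0.033  0.34 ]
[22.  0. 22.] [-0.  -6.2  0.1] [ 0.502 -0.002  0.34 ]
[23.  0. 21.] [-0.  -6.2  0.1] [0.498 0.029 0.34 ]
[24.  0. 19.] [-0.  -6.2  0.1] [0.492 0.059 0.34 ]
[25.  0. 18.] [-0.  -6.2  0.1] [0.484 0.089 0.34 ]
[25.  0. 17.] [-0.  -6.2  0.1] [0.474 0.118 0.34 ]
[26.  0. 16.] [-0.  -6.2  0.1] [0.463 0.146 0.34 ]
[27.  0. 14.] [-0.  -6.2  0.1] [0.45  0.174 0.34 ]
```

>>> drive_tool:
  plan: "1 13 0 33 0 -6.4 0; 1 14 0 32 0 -6.4 0; 1 15 0 31 0 -6.4 0; 1 16 0 30 0 -6.4 0; 1 17 0 29 0 -6.4 0; 1 19 0 28 0 -6.4 0; 1 20 0 27 0 -6.4 0; 1 21 0 26 0 -6.4 0"

```text
clock: 2.1
tcp_pos: [0.4965, -0.0381, 0.3501]
orientation: [0.654, -0.643, -0.28, 0.282]
wrist_force: [0.9, 0.2, -0.1]
finger_gap: 0.0855
```

>>> drive_tool:
  plan: "1 22 0 23 0 -6.2 0; 1 23 0 22 0 -6.2 0; 1 24 0 21 0 -6.2 0; 1 24 0 20 0 -6.2 0; 1 25 0 18 0 -6.2 0; 1 25 0 17 0 -6.2 0; 1 26 0 16 0 -6.2 0"

```text
clock: 2.98
tcp_pos: [0.438, 0.1783, 0.3503]
orientation: [0.5, -0.485, -0.507, 0.508]
wrist_force: [-0.1, 0.9, -0.3]
finger_gap: 0.0856
```

```bash
python3 - <<'E'
from h import *
from workcell import monitor,cams
s=monitor.get_state();p,R=pose(s); print(s['clock'],s['joint_pos'],p); print(rel(p,R,[.45,.1735,.25],target()))
cal=cams.calibration('wrist');im,d=cams.read_camera('wrist');cv2.imwrite('pics/w1.png',im[:,:,::-1]);np.save('pics/w1d.npy',d)
print(proj(cal,[[.4495,.1736,.1635]]))
import pickle;pickle.dump(cal,open('pics/w1c.pkl','wb'))
E
```

```text
2.975 [0.20693565 0.11174338 0.02633624 1.49790666 0.01625347 0.17640085] [0.43803577 0.17832573 0.35030138]
(array([ -6.57024836, 100.02942701, -13.33200436]), array([-0.8573596 , -1.75129487,  0.80411849]))
[[313.48637441 189.45064733]]
```

View pics/w1.png

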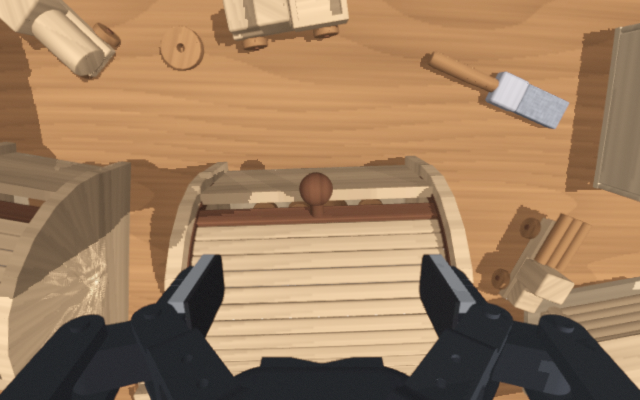

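>>> drive_tool:
  plan: "1 -5 30 -13 -0.9 -1.8 0.8; 1 0 40 0 0 0 0; 1 0 0 0 0 0 0"

```text
clock: 3.4
tcp_pos: [0.4482, 0.1778, 0.2786]
orientation: [-0.482, 0.481, 0.518, -0.517]
wrist_force: [-0.7, -0.0, 0.6]
finger_gap: 0.0852
```

```bash
python3 - <<'E'
from h import *
from workcell import monitor,cams
s=monitor.get_state();p,R=pose(s); print(s['clock'],p); print(rel(p,R,[.450,.174,.167],target()))
E
```

```text
3.4 [0.44816611 0.17778546 0.27861596]
(array([ -4.10219652, 111.60880011,  -1.56924798]), array([-0.00573021,  0.59679652,  0.10034486]))
```

>>> drive_tool:
  plan: "1 -4 40 -2 0 0.6 0; 1 0 40 0 0 0 0; 1 0 30 0 0 0 0; 1 0 0 0 0 0 0"

```text
clock: 3.9
tcp_pos: [0.4548, 0.1742, 0.1725]
orientation: [-0.484, 0.486, 0.517, -0.512]
wrist_force: [-0.2, -0.5, -0.4]
finger_gap: 0.0858
```

```bash
python3 - <<'E'
from h import *
from workcell import monitor,cams
s=monitor.get_state();p,R=pose(s); print(s['clock'],p); print(rel(p,R,[.450,.174,.167],target()))
cal=cams.calibration('wrist');im,d=cams.read_camera('wrist');cv2.imwrite('pics/w2.png',im[:,:,::-1])
E
```

```text
3.9 [0.45481567 0.17421707 0.17253265]
(array([0.04990603, 5.49376062, 4.86457774]), array([ 0.46229853, -0.13142586,  0.16519465]))
```

View pics/w2.png

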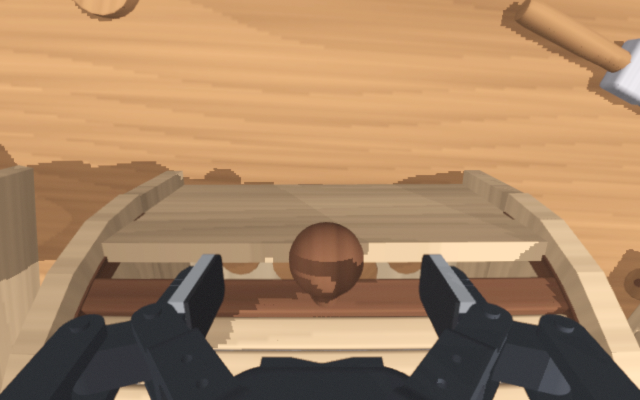

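>>> drive_tool:
  plan: "1 1 5 5 0.4 0 0; 1 0 0 0 0 0 0; -0.3 0 0 0 0 0 0; -1 0 0 0 0 0 0; -1 0 0 0 0 0 0; -1 0 0 0 0 0 0; -1 0 0 0 0 0 0"
  grip_force: 30

```text
clock: 4.82
tcp_pos: [0.454, 0.176, 0.1744]
orientation: [-0.483, 0.487, 0.519, -0.51]
wrist_force: [0.0, -0.5, 1.0]
finger_gap: 0.0304
```

```bash
python3 - <<'E'
from h import *
from workcell import monitor,cams
s=monitor.get_state();p,R=pose(s); print(s['clock'],p,s['finger_gap'],s['wrist_force'])
# arc steps relative to shut knob, in chest frame (tool z = -chest x, tool y = down)
qs=np.arange(0,1.44,.1); a=.5585+qs
x=-.168*np.cos(a);z=.168*np.sin(a); print(np.c_[qs[1:],-np.diff(z)*1e3,-np.diff(x)*1e3].round(1))
im,d=cams.read_camera('wrist');cv2.imwrite('pics/w3.png',im[:,:,::-1])
E
```

```text
4.825 [0.45395889 0.17602219 0.17444139] 0.030363079894598514 [ 0.02575481 -0.52275011  0.99520962]
[[  0.1 -13.8  -9.6]
 [  0.2 -12.8 -10.9]
 [  0.3 -11.6 -12.1]
 [  0.4 -10.3 -13.2]
 [  0.5  -9.  -14.2]
 [  0.6  -7.5 -15. ]
 [  0.7  -6.  -15.7]
 [  0.8  -4.4 -16.2]
 [  0.9  -2.7 -16.6]
 [  1.   -1.  -16.8]
 [  1.1   0.6 -16.8]
 [  1.2   2.3 -16.6]
 [  1.3   4.  -16.3]
 [  1.4   5.6 -15.8]]
```

View pics/w3.png

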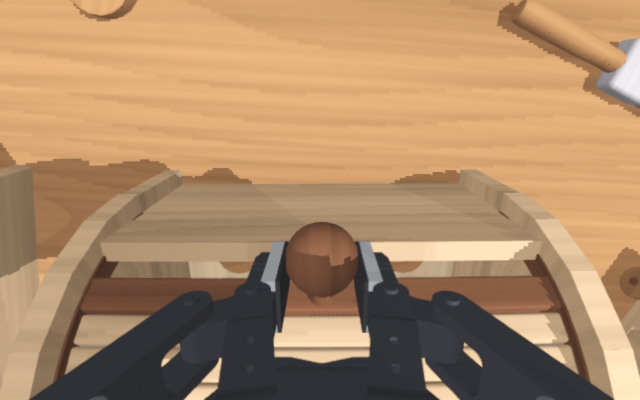

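>>> drive_tool:
  plan: "-1 0 -14 -10 0 0 0; -1 0 -13 -11 0 0 0; -1 0 -12 -12 0 0 0"

```text
clock: 5.25
tcp_pos: [0.4839, 0.1778, 0.21]
orientation: [-0.486, 0.484, 0.517, -0.513]
wrist_force: [1.8, 1.4, -7.5]
finger_gap: 0.0298
```

```bash
cat > st.py <<'E'
from h import *
from workcell import monitor,cams
import sys
s=monitor.get_state();p,R=pose(s); print(s['clock'],p,s['finger_gap'],s['wrist_force'])
print(rel(p,R,p,target())[1])
im,d=cams.read_camera('wrist');cv2.imwrite(f'pics/w{sys.argv[1]}.png',im[:,:,::-1])
im,d=cams.read_camera('side');cv2.imwrite(f'pics/s{sys.argv[1]}.png',im[:,:,::-1])
c=np.array([.592,.182,.075]);ex=np.array([np.cos(YAW),np.sin(YAW),0])
v=p-c; print('chest x,z',v@ex,v[2],'r',np.hypot(v@ex,v[2]),'q est',np.arctan2(v[2],-(v@ex))-.5585)
E
python3 st.py 4
```

```text
5.25 [0.4838827  0.17784047 0.20995126] 0.029796229328675074 [ 1.84415845  1.39469461 -7.51848306]
[ 0.16587721 -0.10042229  0.2886479 ]
chest x,z -0.10816978807148232 0.1349512558014761 r 0.17295243419456355 q est 0.3366127410430546
```

View pics/w4.png

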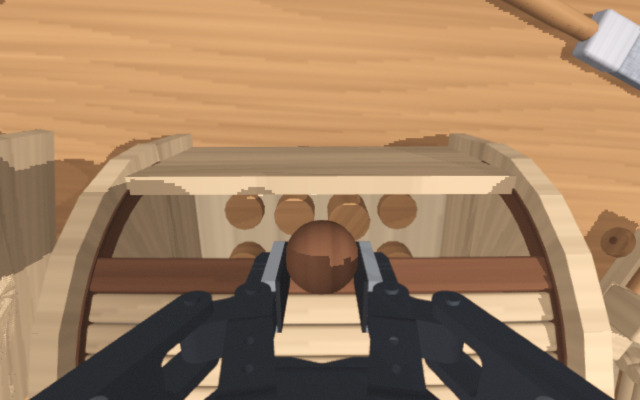

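View pics/s4.png

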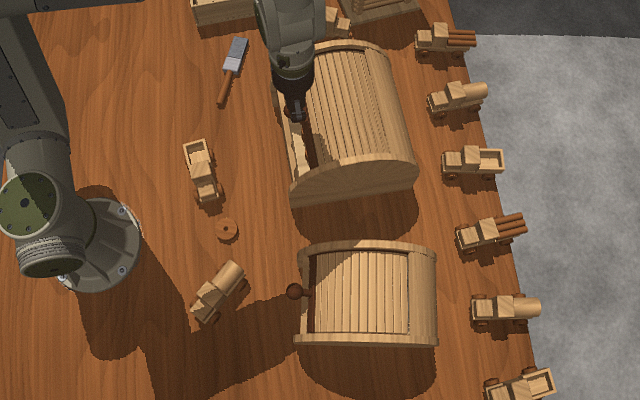

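>>> drive_tool:
  plan: "-1 0 -10 -13 0 0 0; -1 0 -9 -14 0 0 0; -1 0 -7 -15 0 0 0; -1 0 -6 -16 0 0 0"

```text
clock: 5.85
tcp_pos: [0.5376, 0.1811, 0.2382]
orientation: [0.488, -0.482, -0.514, 0.516]
wrist_force: [1.2, -0.5, -6.8]
finger_gap: 0.0285
```

```bash
python3 st.py 5
```

```text
5.85 [0.53756616 0.18110388 0.23815706] 0.02848124638656298 [ 1.24789261 -0.54021989 -6.83372693]
[-0.48897453 -0.06341769  0.27293057]
chest x,z -0.054387225261828244 0.16315706480527564 r 0.17198313309029395 q est 0.6905372941251557
```

View pics/w5.png

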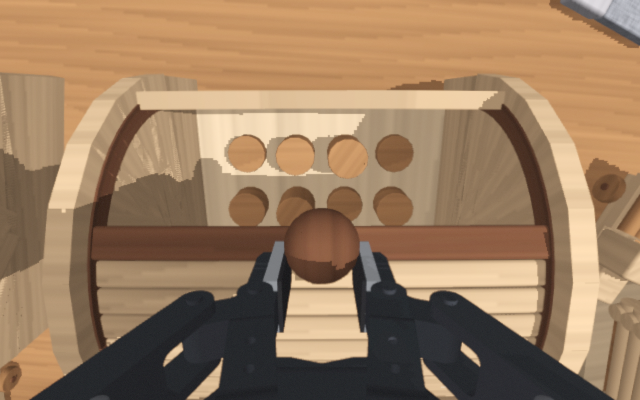

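>>> drive_tool:
  plan: "-1 0 -4 -12 0 0 0; -1 0 -3 -12 0 0 0; -1 0 -2 -12 0 0 0"
  grip_force: 40

```text
clock: 6.32
tcp_pos: [0.5744, 0.1832, 0.2458]
orientation: [0.488, -0.482, -0.514, 0.516]
wrist_force: [-0.2, 0.4, 0.4]
finger_gap: -0.0002
```

```bash
python3 st.py 6
```

```text
6.325 [0.57439706 0.18316996 0.24575039] -0.00016312107994463716 [-0.20859062  0.38079507  0.37823768]
[-0.45214334 -0.03932745  0.22752614]
chest x,z -0.01749887574113637 0.17075038569783613 r 0.17164470533099332 q est 0.9101706560601099
```

View pics/w6.png

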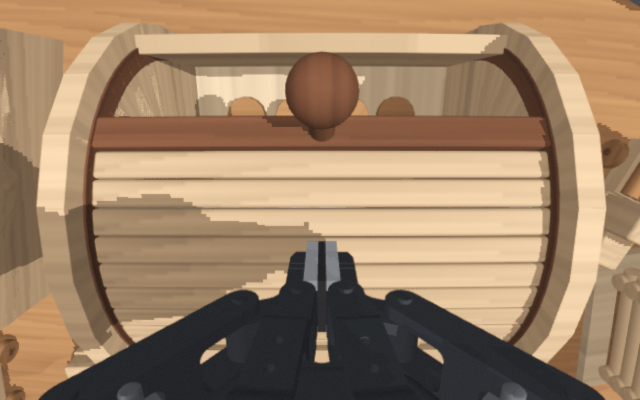

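>>> drive_tool:
  plan: "1 0 -40 20 0.4 0 0; 1 0 -20 30 0 0 0; 1 0 0 40 0 0 0; 1 0 0 30 0 0 0; 0.1 0 0 0 0 0 0; 0.1 0 0 0 0 0 0; 0.1 0 0 0 0 0 0; 0.1 0 0 0 0 0 0"
  grip_force: 30

```text
clock: 7.42
tcp_pos: [0.4535, 0.1752, 0.3089]
orientation: [0.489, -0.481, -0.512, 0.517]
wrist_force: [0.3, -0.0, 0.2]
finger_gap: 0.0474
```

```bash
python3 st.py 7
```

```text
7.425 [0.45345229 0.17517497 0.30887169] 0.047368793917615275 [ 0.25420618 -0.00999164  0.23551793]
[-0.80736462 -0.1247342   0.2232916 ]
chest x,z -0.1387060942746932 0.2338716883174311 r 0.27191054997073155 q est 0.47697593859906506
```

View pics/w7.png

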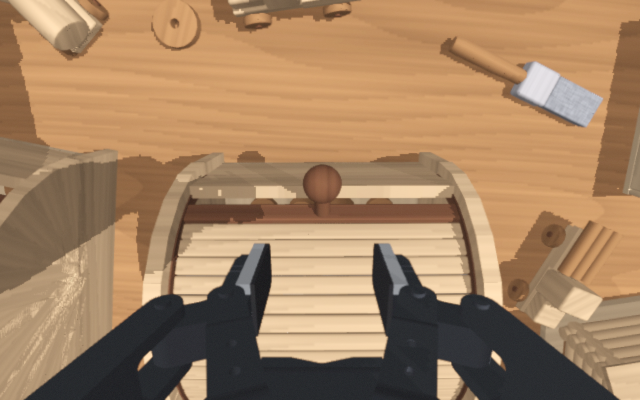

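```bash
python3 - <<'E'
from h import *
from workcell import monitor
p,R=pose(monitor.get_state()); print(rel(p,R,[.448,.175,.160],target()))
E
```

```text
(array([ -0.42096881, 148.84919152,   3.18459972]), array([-0.82284116, -0.12050818,  0.21886994]))
```

>>> drive_tool:
  plan: "0.1 0 40 3 -0.8 -0.1 0.2; 0.1 0 40 0 0 0 0; 0.1 0 40 0 0 0 0"

```text
clock: 7.9
tcp_pos: [0.4537, 0.1757, 0.1887]
orientation: [-0.483, 0.486, 0.517, -0.512]
wrist_force: [0.1, 0.0, -0.9]
finger_gap: 0.047
```

```bash
python3 - <<'E'
from h import *
from workcell import monitor
s=monitor.get_state();p,R=pose(s); print(p,s['finger_gap'],rel(p,R,[.448,.175,.160],target()))
E
```

```text
[0.45367162 0.17569505 0.18872359] 0.04700937849726586 (array([-0.39386326, 28.67606141,  5.93493756]), array([ 0.46279795, -0.05010881,  0.08139157]))
```

>>> drive_tool:
  plan: "0.1 0 15 6 0.5 0 0; 0.1 0 12 3 0 0 0; 0.1 0 0 0 0 0 0"

```text
clock: 8.28
tcp_pos: [0.443, 0.1748, 0.1589]
orientation: [0.486, -0.483, -0.513, 0.516]
wrist_force: [-0.1, -0.2, 0.4]
finger_gap: 0.0469
```

```bash
python3 st.py 8; python3 - <<'E'
from h import *
from workcell import monitor
s=monitor.get_state();p,R=pose(s); print(p,s['finger_gap'],rel(p,R,[.448,.175,.160],target()))
E
```

```text
8.275 [0.44297895 0.17482079 0.15894831] 0.04691651025317646 [-0.12396695 -0.20415551  0.43117549]
[-0.35596302 -0.06078155  0.04116435]
chest x,z -0.14918154529284544 0.08394831417483962 r 0.17117959255927348 q est -0.04593897898059307
[0.44418111 0.17499564 0.16012501] 0.04707332179104967 (array([-0.22415644,  0.11154468, -3.81272524]), array([-0.19878866, -0.06639835,  0.05913318]))
```

View pics/w8.png

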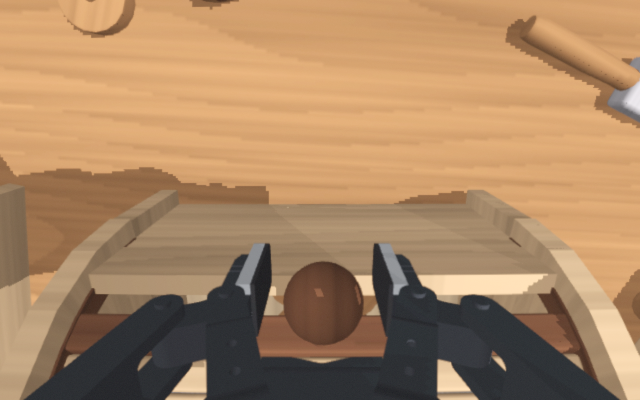

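>>> drive_tool:
  plan: "0.1 0 0 -3 0 0 0; -0.3 0 0 0 0 0 0; -1 0 0 0 0 0 0; -1 0 0 0 0 0 0; -1 0 0 0 0 0 0"
  grip_force: 30

```text
clock: 9.0
tcp_pos: [0.449, 0.1758, 0.1623]
orientation: [-0.485, 0.484, 0.516, -0.514]
wrist_force: [-0.8, -0.1, -1.4]
finger_gap: 0.0305
```

```bash
python3 st.py 9
```

```text
9.0 [0.44901117 0.17581709 0.16231354] 0.030484007361686317 [-0.77491873 -0.09526914 -1.42270187]
[ 0.03826631 -0.0528846   0.13397647]
chest x,z -0.14309980874239164 0.08731354485719779 r 0.1676341563573455 q est -0.010644578865963594
```

View pics/w9.png

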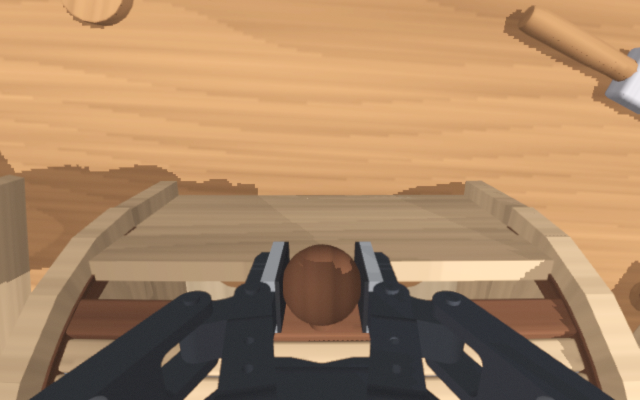

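>>> drive_tool:
  plan: "-1 0 -14 -9 0 0 0; -1 0 -13 -10 0 0 0; -1 0 -12 -12 0 0 0; -1 0 -10 -13 0 0 0; -1 0 -9 -14 0 0 0"
  grip_force: 40

```text
clock: 9.72
tcp_pos: [0.5026, 0.179, 0.2163]
orientation: [0.489, -0.481, -0.512, 0.518]
wrist_force: [-1.6, 0.4, -3.8]
finger_gap: 0.0299
```

```bash
python3 st.py 10
```

```text
9.725 [0.50259386 0.17904027 0.21628883] 0.02990117999733989 [-1.58239448  0.44146478 -3.81232576]
[-0.80296833 -0.02204103  0.13205898]
chest x,z -0.08942028274909866 0.1412888274975015 r 0.16720801339214422 q est 0.44804342868554814
```

View pics/w10.png

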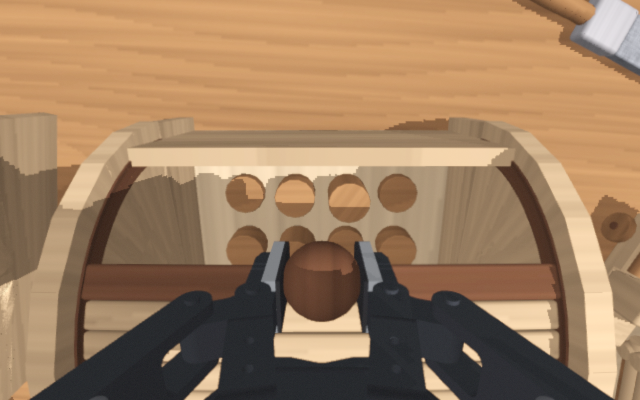

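Knob still well seated at (322,281). Continue along the arc.

>>> drive_tool:
  plan: "-1 0 -8 -14 -0.5 0 0; -1 0 -7 -15 0 0 0; -1 0 -5 -16 0 0 0; -1 0 -4 -16 0 0 0"

```text
clock: 10.32
tcp_pos: [0.5607, 0.1826, 0.2381]
orientation: [0.488, -0.481, -0.512, 0.518]
wrist_force: [-0.3, -0.2, -2.5]
finger_gap: 0.0297
```

```bash
python3 st.py 11
```

```text
10.325 [0.56072201 0.18258988 0.23812401] 0.029749494593458263 [-0.34765675 -0.15574821 -2.50278414]
[-0.68089528  0.00983219  0.09286025]
chest x,z -0.031183855286564376 0.16312401381281333 r 0.16607792361700668 q est 0.8234087146921314
```

View pics/w11.png

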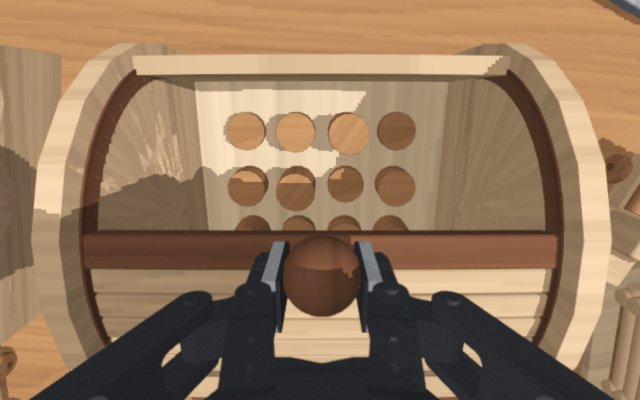

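>>> drive_tool:
  plan: "-1 0 -4 -16 -0.5 0 0; -1 0 -3 -16 0 0 0; -1 0 -1 -17 0 0 0; -1 0 0 -16 0 0 0; -1 0 2 -16 0 0 0"

```text
clock: 11.05
tcp_pos: [0.6373, 0.1872, 0.237]
orientation: [0.488, -0.481, -0.511, 0.519]
wrist_force: [-0.5, 0.5, -2.4]
finger_gap: 0.0299
```

```bash
python3 st.py 12
```

```text
11.05 [0.63729778 0.18724888 0.2369514 ] 0.02991503393830833 [-0.49663045  0.52882915 -2.41817921]
[-0.86180366  0.05773339 -0.00757125]
chest x,z 0.04553351263417203 0.1619513989018494 r 0.1682306642056443 q est 1.2863761233677595
```

View pics/w12.png

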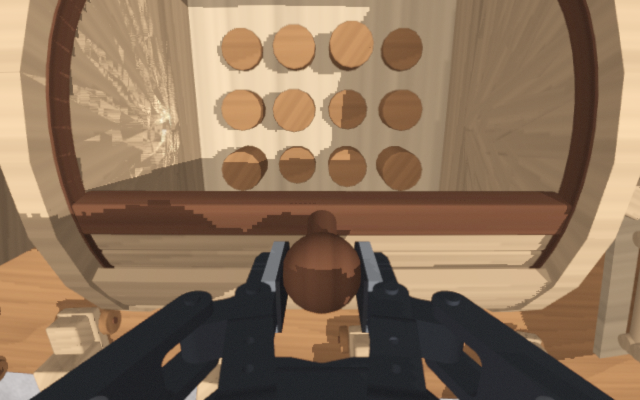

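>>> drive_tool:
  plan: "-1 0 4 -10 0 0 0; -1 0 3 -7 0 0 0; 0.3 0 0 0 0 0 0; 0.5 0 0 0 0 0 0; 0.5 0 0 0 0 0 0; 0.5 0 -15 0 0 0 0; 0.5 0 -40 0 0 0 0; 0.5 0 -40 0 0 0 0"

```text
clock: 12.15
tcp_pos: [0.6543, 0.1881, 0.3261]
orientation: [0.488, -0.48, -0.51, 0.52]
wrist_force: [0.6, -0.6, 0.2]
finger_gap: 0.0639
```

>>> drive_tool:
  plan: "0.5 0 -10 50 0 0 0; 0.5 0 -10 60 0 0 0; 0.5 0 0 60 0 0 0; 0.5 0 0 40 0 0 0; 0.5 0 0 0 0 0 0; 0.5 0 0 0 0 0 0; 0.5 0 0 0 0 0 0; 0.5 0 0 0 0 0 0"

```text
clock: 13.15
tcp_pos: [0.4466, 0.1755, 0.3597]
orientation: [-0.484, 0.485, 0.516, -0.514]
wrist_force: [0.5, 0.1, -0.3]
finger_gap: 0.064
```

```bash
python3 st.py 13;  python3 - <<'E'
from h import *
from workcell import cams
im,d=cams.read_camera('top');cv2.imwrite('pics/t13.png',im[:,:,::-1])
c=cams.calibration('wrist');C=np.array([.592,.1825,.075]);ex=np.array([np.cos(YAW),np.sin(YAW),0])
for q in (1.2,1.3,1.43):
    X=C-.168*np.cos(.5585+q)*ex+[0,0,.168*np.sin(.5585+q)]; print(q,proj(c,X),proj(cams.calibration('side'),X),proj(cams.calibration('top'),X))
E
```

```text
13.15 [0.44655454 0.17547325 0.35970506] 0.06400055084903286 [ 0.49086876  0.10643356 -0.29791361]
[0.11987216 0.00277859 0.09222256]
chest x,z -0.14557282807664196 0.28470506457434575 r 0.319763071771138 q est 0.5396409263275685
1.2 [[319.37757185 381.72143888]] [[363.71350278  89.47880086]] [[190.57927189 130.19733513]]
1.3 [[319.42526645 391.74429619]] [[371.59039822  89.36947881]] [[191.01318563 121.02012659]]
1.43 [[319.4896332  401.23272169]] [[381.16752623  89.92160838]] [[192.02089698 110.36601209]]
```

View pics/w13.png

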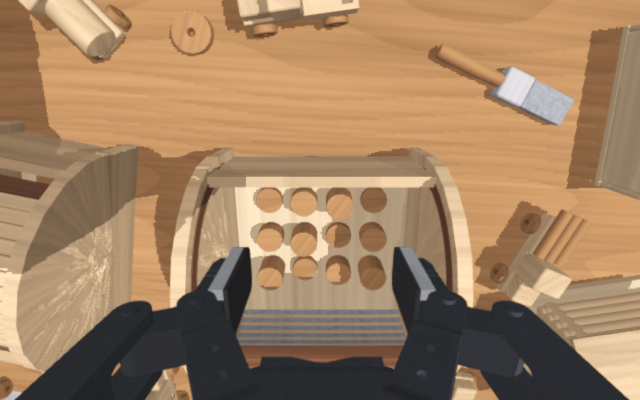

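View pics/s13.png

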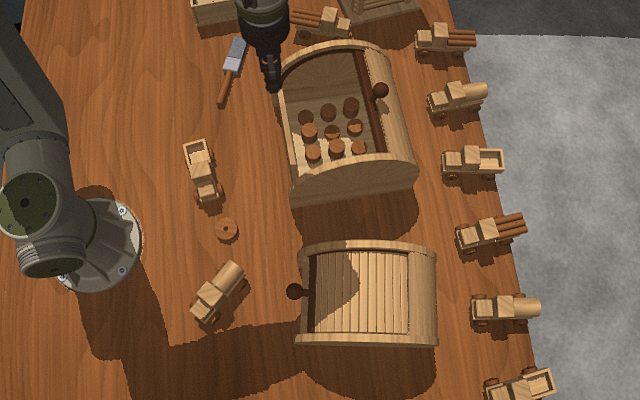

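View pics/t13.png

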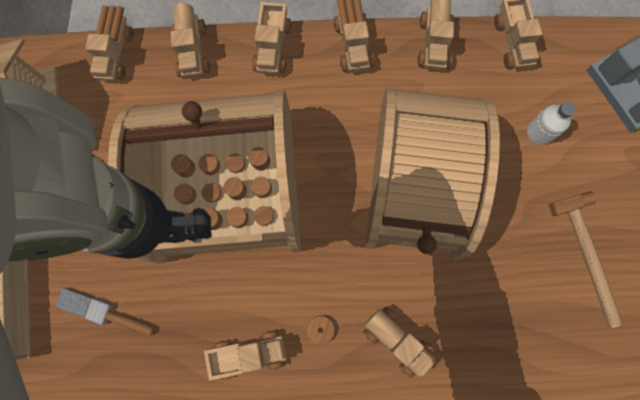

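```bash
python3 -c "
from workcell import job; print(job.hand_in())"
```

```text
the job is handed in; nothing more can be done
None
```

The wide chest's shutter is fully open and stays open by itself. The narrow chest is still shut, and I have handed the job in.

- **First try failed:** I had gripped the knob off-centre, and it slipped out of the fingers at about q = 0.7, so the shutter slid shut again. I regripped it lower and centred, followed the arc to about q = 1.4, let go and backed away.
- **Wide shutter:** about 1 s after release, the knob was at about (380, 90) in the side picture and (192, 111) in the top picture. The positions predicted for q = 1.43 were (381, 90) and (192, 110), so it is at the open stop.
- **Narrow chest:** its knob and shutter look the same as at the start in both pictures.
- **Robot:** clear of everything with about zero wrist force. Wrist force was at most about 8 N in the readings I took. The job finished at about 13.3 s.

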